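Set the tweezer electrodes to their gap mark in the dish and hold

ROBOT

A 7-joint arm with a two-finger parallel gripper is mounted at the origin on a cart in front of the work surface, level with it; the furniture and walls round the work are solid. World frame = base frame: x ahead of the robot, y to its left, z up, the work surface at z = 0. Lengths are in m, angles in rad, forces in N, time in s.
With the tool pointing down it reaches from about 0.425 to 1.025 m from the base axis. Payload 9.4 kg.
Tool frame: the origin (TCP) lies on the centre line of the jaws, within the pads' length; the fingertips stand 22 mm ahead of it and the grasp point (between the pads) lies 3 mm ahead of it; z points along the fingers, y is the line along which they close (so a half turn about z gives the same grasp; the last joint's range is limited). The gripper opens to 93 mm and grips with 3 to 60 N. Pads are 15 mm wide; open, the fingers measure 128 mm over their backs; the gripper's body (75 mm by 188 mm) begins 65 mm behind the grasp point.
Start: joints at [-1.353, 0.599, -0.003, 1.599, 0.002, 0.943, -0.08], TCP at [0.211, 0.694, 0.241] pointing down, gripper open.
Joint ranges: [-2.57, 2.57], [-0.35, 1.97], [-1.29, 1.29], [0.11, 2.56], [-1.05, 4.19], [0.11, 1.86], [-2.63, 2.63]. Speed limits (rad/s): [2.22, 2.22, 3.01, 3.01, 3.14, 3.14, 3.14].

INTERFACE

Orientations are given as a unit quaternion [x, y, z, w].
In Python, from bench import env gives the robot as it stands.
- The arm moves only by the tool play_rows, never from a script. Its argument "plan" is a list of rows, each a list of 7 numbers: the opening, from 0 (shut) to 1 (fully open), then the shift along the tool's x, y, z in m, then the turn, a rotation vector about the tool's x, y, z in degrees. In form: [[fingers, tx, ty, tz, wx, wy, wz], ...]. A call has 1 to 20 rows; each row is the pose to reach, as a shift and turn from the pose commanded when the call began, along the tool's axes at that moment; what a row does not reach only later rows make up. A row lasts 1/12 s, in which the tool goes at most 41.7 mm and 7.16 degrees, less where a joint would pass 70% of its speed; a pose out of reach is approached as far as the arm can. A call with a gripper value outside its range is refused whole. The fingers move at their own pace and stop on an object; "grip_force" is the grip in N (left out, the last holds). Time passes only in rows, so rows that repeat a pose let the fingers close. It gives the time, the measured TCP pose, the force, the opening and the grip force at its end, in the units of the state.
- env.get_state(): the state, without advancing time (a new reading comes with each control period).
- env.read_camera(name): name is "side" or "top"; returns a dict with "color" (400x640x3 uint8, blue, green, red), "range_z" (400x640 float32, m along the optical axis (not along the pixel's ray), 0 where there is no reading), "intrinsics" (3x3 intrinsics, pixels), "R" (3x3) and "t" (3): a world point X has camera coordinates R X + t. Camera axes: x right, y down, z forward; pixel columns grow to the right and rows downward; lengths in m; the calibration is good to about 2 mm. A picture is of the moment at which its call begins.
- env.job_done(): hands the job in; it is judged then, once.
Trained networks look in a picture, given as the dict that the camera call returned (one of the last four; its "shot" number tells which), for a name from the list of things; names that differ only in an ending like _2 or _b are one class to them, and where a whole thing is asked for, a point or a joint stands for the part that bears it (a point fixed in the world has none). Each returns a list of dicts, best first, with "confidence" (0 to 1); they miss things now and then, are a little off and sometimes report something else, mostly with a low value. They report only what shows in the picture. A call takes as long as a camera call.
- env.spot_in(query, picture): "box" ([left, top, right, bottom] in pixels, round what is visible of it).
The state is a dict: "t": time; "joint_pos": joint angles; "dq": joint speeds; "joint_torque": joint torques, N m; "position": TCP position; "orientation": TCP orientation; "contact_force": force on the tool from outside, world axes, zero at the start; "torque": the same for the moment, N m; "width": finger opening in m; "grasp_force": force on a finger pad.
Only numpy, scipy, OpenCV 4.12 (cv2) and the standard library are available. Lean on these libraries where they do the work, as an engineer would, in place of code of your own. Each camera call takes 0.05 s, during which the arm holds its last target. There are 200 camera calls.

TASK

Take a blank reading with the cordless tweezer electrodes: first empty their leftover charge by pulling the dock's red knob straight out to its click stop and pushing it fully home again. Then lift the tweezers out of the dock and bring both electrode discs down into the middle of the open glass dish, below its rim but clear of the glass, squeezed so that the black pointer stands on the red line (10 mm between the discs), never letting the discs meet. Hold that gap steady there for at least two seconds and finish still holding it; leave the loose things on the bench where they are.

Things in the scene. Friction and masses are not known exactly. Their poses are not given: they have to be found in the camera images.
- dock: White and grey dock of the tweezer electrodes, fixed to the bench; base plate 92 x 222 x 10 mm. Origin: centre of its underside. -x is its front (robot side); the tweezers lie along its +y, tips at the +y end. The heel rests in a saddle at y = -74 mm (seat 60, lips 70.5 mm above the bench). Between saddle and well, y = -51 to +60 mm, nothing rises above the base plate.
- well_mouth (a point): Centre of the mouth of the dock's open-topped white well, 60 x 42 mm (dock x, y), walls 4 mm, 65 mm above the bench, at dock y = +81 mm. The electrode discs hang in it, lowest edge 18 mm above the bench, about 10 mm clear all round: lift the tweezers straight up 60 mm before moving sideways.
- dump_knob (a joint): Travel of the red knob straight out of the well's front, along the dock's -x, in m: 0 = fully home, 0.022 = out against its stop. A snap spring draws it to the nearer end; it takes about 7 N to start it out of either end, less past half way. It stays where it is left at either end.
- knob_grip (a point): Middle of the red knob, moving with it: a waisted cylinder 23 mm in diameter, 22 mm long, axis along the dock's x, 48 mm above the bench; its back is 13 mm in front of the well when home. Pinch it from above across the dock's y.
- handpiece: Loose tweezer electrodes, about 55 g. Origin: midway between the blue grip pads, 70 mm above the bench in the dock. x from heel to tips, y to the left arm, z up. White heel block x = -135 to -83 mm, 27 x 20 mm; blue pads 34 mm long (x), 14 high; legs turned down at x = 46 mm with a 10 mm electrode disc at each end, disc centres at z = -47, lowest edges at z = -52 mm.
- gap_mark (a point): Red line on the white cross scale, which is fixed to the right arm and lies over both arms, 29 mm ahead of the grip pads' middle. The black pointer is on the left arm just ahead of the scale; it stands in line with the red line at a gap of 10 mm between the discs, and to the left of it when the gap is wider.
- tweezer_arm_l (a joint): Angle by which the left tweezer arm is squeezed in, rad: 0 = sprung open, 0.053 on the red line, at most 0.083. Gap between the discs in mm = 24 - 133 x (left + right angle). Squeeze the blue pads across y: width outside over them 30 mm let go, 21 mm on the line (1 mm less there closes the gap 1.5 mm); each pushes back with 3 N let go, 8 N on the line.
- tweezer_arm_r (a joint): The same for the right arm: 0 = sprung open, 0.053 on the red line; both arms move alike when squeezed between two fingers.
- tip_left (a point): Centre of the inner face of the left electrode disc (10 mm in diameter, axis across the tweezers, 46 mm ahead of and 47 mm below the middle of the grip pads). The two tip points are 24 mm apart when let go and 10 mm on the red line.
- tip_right (a point): Centre of the inner face of the right electrode disc.
- stage: White warm stage, fixed to the bench, 130 x 120 x 34 mm with an aluminium top plate; the open glass dish stands on it. Origin: centre of its underside.
- dish: Open round glass dish fixed on the warm stage: 92 mm across outside, 87 mm inside, 28 mm high, floor 3 mm thick. Origin: centre of its underside, 34 mm above the bench, so the inner floor is 37 mm and the rim 62 mm above the bench.
- digital_timer: Small white kitchen-style timer with three buttons, 62 x 66 x 19 mm, a loose bystander; origin at the centre of its underside.
- specimen_cup_red: Specimen cup with a red lid, 62 mm across and 68 mm high, a loose bystander; origin at the centre of its underside.
- pipette: White micropipette lying on the bench, 225 mm long, a loose bystander; origin at the centre of its underside.
- log_pad: Spiral note pad 210 x 152 x 14 mm, a loose bystander on the right; origin at the centre of its underside.
- stapler: Red and black stapler, 135 mm long, a loose bystander on the right; origin at the centre of its underside.
- marker_red: White marker pen with a red cap, 136 mm long, a loose bystander on the left; origin at the centre of its underside.

How it is judged:
On the way, in this order (a step that is already met when the one before it is completed fails the run):
1. the red knob is pulled out to its click stop (value of joint dump_knob above 0.019 m), for 0.1 s.
2. the red knob is pushed fully home (value of joint dump_knob below 0.003 m), for 0.2 s.
3. the tweezers are lifted clear of the dock, held by the fingers (height (world z) of handpiece above 0.1 m and contact force between handpiece and dock below 0.05 N and contact force between the fingers and handpiece above 1 N), for 0.2 s.
4. both discs are inside the dish, clear of the glass, with the gap held on the mark for two seconds (horizontal distance between each of tip_left, tip_right and dish below 0.034 m and z of tip_left in the frame of dish between 0.0085 and 0.0235 m and z of tip_right in the frame of dish between 0.0085 and 0.0235 m and distance between tip_left and tip_right between 0.008 and 0.012 m and contact force between handpiece and dish below 0.1 N and contact force between handpiece and dock below 0.05 N and contact force between the fingers and handpiece above 2 N), for 2 s.
At the end, for the whole second after the job is handed in: Knob home within 3 mm; tweezers held by the fingers alone, at rest, clear of dish and dock; both discs inside the dish (each within 34 mm of its axis, between floor and rim) and 10 mm apart, within 2 mm (all of step 4 and value of joint dump_knob below 0.003 m and linear speed of handpiece below 0.02 m/s); the arm keeps its last pose, push and grip.
It fails at once if the electrode discs meet (gap under 3.5 mm) (distance between tip_left and tip_right below 0.0035 m).
It fails at once if a loose bystander is moved by more than 3 cm (distance of any of digital_timer, specimen_cup_red, pipette, log_pad, marker_red, stapler from where it was at the start of the episode above 0.03 m).
It also fails if it takes over 61 s, if anything falls off the work surface, if the arm or the gripper's body presses on something with over 40 N, if the wrist force passes 120 N, or if a joint passes its speed limit or range.

## Working session

There is one attempt and no reset: what is moved stays moved. The work goes in short steps, Python scripts to look and compute and a tool call to move; the robot and the scene stay as the last step left them, time stands still between calls to the robot, and variables do not carry over. Pictures are saved under pics/ and viewed, at most 10 in all, crops included, and the job is handed in when it is done.

Besides the shell and the picture viewer there is one more tool, called after ">>>" by a JSON object that holds its "method" and its "body". play_rows: Moves the arm, as the interface text tells. Its arguments: {"type":"object","properties":{"plan":{"type":"array","items":{"type":"array","items":{"type":"number"}}},"grip_force":{"type":"number"}},"required":["plan"]}

```bash
mkdir -p pics
cat > h.py <<'E'
import numpy as np, cv2
from bench import env
def cam(n,save=None):
    p=env.read_camera(n)
    if save: cv2.imwrite('pics/'+save,p['color'])
    return p
def cloud(p):
    z=p['range_z'];K=p['intrinsics'];v,u=np.indices(z.shape)
    c=np.stack([(u-K[0,2])*z/K[0,0],(v-K[1,2])*z/K[1,1],z],-1)
    w=(c-p['t'])@p['R']; w[z==0]=np.nan
    return w
def spot(p,q,k=2):
    return [(np.round(d['box']).astype(int).tolist(),round(d['confidence'],2)) for d in env.spot_in(q,p)[:k]]
E
python3 - <<'E'
from h import *
s=env.get_state();print({k:np.round(v,3) for k,v in s.items()})
for n in ['top','side']:
    p=cam(n,n+'0.png');w=cloud(p);print(n,-p['R'].T@p['t'],p['R'][2],p['intrinsics'][0,0])
    for q in ['dock','well_mouth','knob_grip','handpiece','gap_mark','tip_left','stage','dish','pipette','specimen_cup_red','digital_timer']:
        for b,c in spot(p,q):
            r=w[b[1]:b[3],b[0]:b[2]].reshape(-1,3); u,v=(b[0]+b[2])//2,(b[1]+b[3])//2
            print(q,b,c,np.round(w[v,u],3))
E
```

```text
{'t': np.float64(0.0), 'joint_pos': array([-1.353,  0.6  , -0.003,  1.6  ,  0.002,  0.943, -0.08 ]), 'dq': array([ 0.001,  0.001,  0.002, -0.002, -0.001,  0.001,  0.   ]), 'joint_torque': array([-1.0000e-03, -7.6505e+01,  1.4980e+00, -2.5237e+01, -5.2000e-02,
        1.7000e-02,  0.0000e+00]), 'position': array([0.211, 0.693, 0.24 ]), 'orientation': array([ 0.147,  0.989, -0.001, -0.   ]), 'contact_force': array([-0.096,  0.286,  0.212]), 'torque': array([ 0.022, -0.035,  0.008]), 'grasp_force': np.float64(0.0), 'width': np.float64(0.093)}
top [ 0.48691998 -0.04477163  1.54311478] [ 0.06060634  0.00990202 -0.99811263] 503.715539229872
dock [327, 186, 400, 231] 0.57 [ 0.545 -0.145  0.017]
well_mouth [326, 188, 405, 227] 0.91 [ 0.548 -0.151  0.014]
knob_grip [344, 199, 350, 207] 0.46 [ 0.56  -0.096  0.016]
handpiece [336, 196, 397, 217] 0.65 [ 0.551 -0.154  0.015]
gap_mark [337, 198, 361, 208] 0.66 [ 0.56  -0.102  0.019]
gap_mark [326, 188, 402, 231] 0.6 [ 0.542 -0.148  0.008]
stage [229, 188, 280, 236] 0.73 [0.53  0.183 0.038]
stage [236, 194, 268, 230] 0.5 [0.53  0.188 0.04 ]
dish [2
[... 474 characters left out ...]
553 -0.092  0.074]
dock [331, 245, 362, 267] 0.17 [0.531 0.184 0.042]
well_mouth [310, 179, 339, 221] 0.67 [ 0.545 -0.079  0.079]
knob_grip [332, 243, 367, 279] 0.68 [0.527 0.205 0.038]
handpiece [317, 172, 322, 201] 0.46 [ 0.536 -0.196  0.049]
gap_mark [297, 245, 310, 260] 0.56 [0.673 0.106 0.015]
tip_left [310, 185, 339, 222] 0.39 [ 0.544 -0.082  0.059]
stage [329, 246, 372, 279] 0.91 [0.525 0.212 0.041]
dish [333, 243, 361, 269] 0.55 [0.527 0.182 0.038]
dish [330, 242, 367, 277] 0.18 [0.527 0.195 0.037]
specimen_cup_red [282, 258, 298, 280] 0.85 [0.74  0.209 0.068]
specimen_cup_red [280, 160, 304, 177] 0.63 [ 0.617 -0.378  0.018]
digital_timer [299, 244, 311, 262] 0.66 [0.666 0.108 0.01 ]
```

Run:
```python
from h import *
a=cv2.imread('pics/top0.png')[170:250,220:420];a=cv2.resize(a,None,fx=4,fy=4,interpolation=cv2.INTER_CUBIC)
b=cv2.imread('pics/side0.png')[160:290,270:400];b=cv2.resize(b,(270,270),interpolation=cv2.INTER_CUBIC)
c=np.zeros((590,800,3),np.uint8);c[:320]=a;c[320:,:270]=b
b=cv2.imread('pics/top0.png');b=cv2.resize(b,(416,260));c[320:580,300:716]=b
cv2.imwrite('pics/v1.png',c)
# dock geometry from cloud
p=cam('top');w=cloud(p)
m=(w[...,0]>.4)&(w[...,0]<.7)&(w[...,1]>-.35)&(w[...,1]<0)
for lo,hi in [(.006,.014),(.05,.09)]:
    k=m&(w[...,2]>lo)&(w[...,2]<hi)
    pts=w[k][:,:2].astype(np.float32);print(lo,len(pts),cv2.minAreaRect(pts),pts.mean(0))
m=(w[...,0]>.4)&(w[...,0]<.65)&(w[...,1]>.08)&(w[...,1]<.3)&(w[...,2]>.025)&(w[...,2]<.045)
print(cv2.minAreaRect(w[m][:,:2].astype(np.float32)))
hsv=cv2.cvtColor(p['color'],cv2.COLOR_BGR2HSV).astype(int)
H,S,V=hsv[...,0],hsv[...,1],hsv[...,2]
reg=np.zeros(H.shape,bool);reg[175:245,320:412]=1
for n,k in [('red',((H<8)|(H>172))&(S>120)),('blue',(H>95)&(H<130)&(S>110))]:
    k=k&reg;l,lab,st,ce=cv2.connectedComponentsWithStats(k.astype(np.uint8))
    for i in range(1,l):
        if st[i,4]>2: print(n,st[i],ce[i],np.round(np.nanmedian(w[lab==i],0),3))
```

```text
0.006 1502 ((0.5493261814117432, -0.1762300431728363), (0.2988634407520294, 0.34891626238822937), 0.4511297345161438) [ 0.5477937  -0.15905106]
0.05 583 ((0.5424677133560181, -0.1501961201429367), (0.21123768389225006, 0.09414449334144592), 89.88623046875) [ 0.53781307 -0.15640575]
((0.5527859926223755, 0.1843443661928177), (0.1395058035850525, 0.196571484208107), 85.54681396484375)
red [332 217   7   7  37] [334.97297297 219.94594595] [ 0.507 -0.059  0.059]
```

View pics/v1.png

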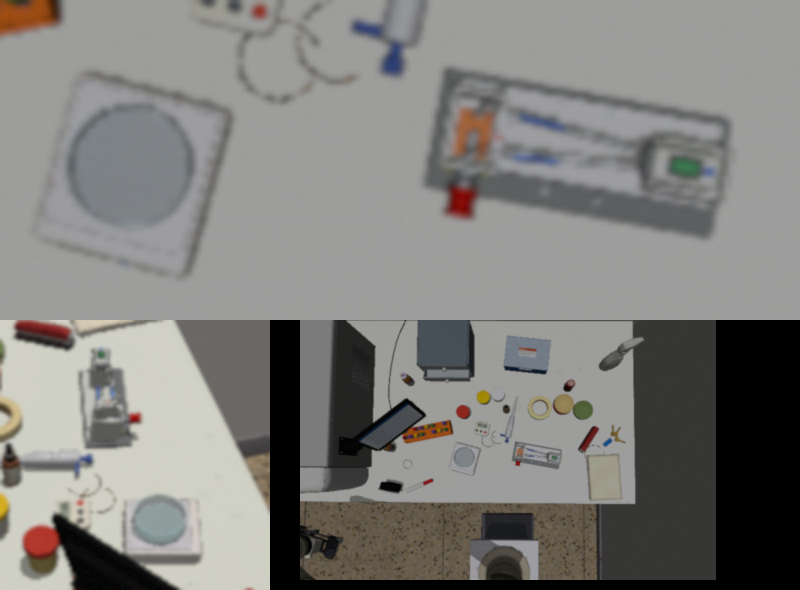

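```bash
cat >> h.py <<'E'
def ray(p,u,v,z):
    K=p['intrinsics'];C=-p['R'].T@p['t'];d=p['R'].T@np.array([(u-K[0,2])/K[0,0],(v-K[1,2])/K[1,1],1.]);return C+d*(z-C[2])/d[2]
def blobs(p,box,kind,mn=3):
    q=cv2.cvtColor(p['color'],cv2.COLOR_BGR2HSV).astype(int);H,S,V=q[...,0],q[...,1],q[...,2]
    k=((H<8)|(H>172))&(S>120)&(V>60) if kind=='red' else (H>100)&(H<125)&(S>70)
    r=np.zeros(H.shape,bool);r[box[1]:box[3],box[0]:box[2]]=1
    l,lab,st,ce=cv2.connectedComponentsWithStats((k&r).astype(np.uint8))
    return [(st[i].tolist(),ce[i]) for i in range(1,l) if st[i,4]>=mn]
E
python3 - <<'E'
from h import *
p=cam('top');s=cam('side');f=lambda u,v,z:np.round(ray(p,220+(u-1.5)/4,170+(v-1.5)/4,z),4)
c=[f(*q,.01) for q in [(447,68),(730,120),(712,237),(425,187)]]
for q in c: print(q)
print('dock c',np.mean(c,0),[np.linalg.norm(c[i]-c[i-1]) for i in range(4)],
 'yaw',[np.degrees(np.arctan2(-(a-b)[0],(a-b)[1])) for a,b in [(c[0],c[1]),(c[3],c[2])]])
c=[f(*q,.034) for q in [(85,70),(232,110),(187,277),(35,235)]]
print('stage',np.mean(c,0),[np.linalg.norm(c[i]-c[i-1]) for i in range(4)])
print('dish rim',f(131,165,.062),f(131,165,.05))
for n,P,bx in [('top',p,(320,175,412,245)),('side',s,(295,165,350,230))]:
  for kind,z in [('red',.05),('blue',.07)]:
    for st,ce in blobs(P,bx,kind): print(n,kind,st,ce.round(1),np.round(ray(P,*ce,z),4))
a=s['color'][160:290,280:390];cv2.imwrite('pics/v2.png',cv2.resize(a,(500,590),interpolation=cv2.INTER_CUBIC))
E
```

```text
[ 0.6097 -0.0483  0.01  ]
[ 0.5714 -0.2639  0.01  ]
[ 0.4825 -0.2501  0.01  ]
[ 0.5188 -0.0322  0.01  ]
dock c [ 0.5456   -0.148625  0.01    ] [np.float64(0.09231478754782463), np.float64(0.21897545524555945), np.float64(0.0899647153055019), np.float64(0.2209029198539485)] yaw [np.float64(-10.07315578769538), np.float64(-9.458058177408136)]
stage [0.527425 0.185375 0.034   ] [np.float64(0.12911905359008796), np.float64(0.11492419240525471), np.float64(0.12932165325265524), np.float64(0.11839598810770578)]
dish rim [0.5324 0.184  0.062 ] [0.5328 0.1858 0.05  ]
top red [332, 217, 7, 7, 37] [335.  219.9] [ 0.5076 -0.0595  0.05  ]
top blue [350, 199, 11, 3, 15] [354.9 200.1] [ 0.5659 -0.1172  0.07  ]
top blue [349, 209, 10, 2, 11] [353.7 209.3] [ 0.5389 -0.1139  0.07  ]
top blue [396, 212, 2, 2, 3] [396.7 212.3] [ 0.5309 -0.2393  0.07  ]
side red [295, 165, 8, 4, 28] [298.5 166.3] [ 0.5925 -0.344   0.05  ]
side red [333, 205, 4, 4, 15] [334.6 206.6] [ 0.5057 -0.0604  0.05  ]
side blue [317, 192, 1, 5, 5] [317. 194.] [ 0.561  -0.1287  0.07  ]
side blue [324, 193, 1, 4, 4] [324.  194.5] [ 0.5342 -0.1187  0.07  ]
side blue [309, 225, 5, 4, 13] [311.3 226.4] [0.6243 0.0379 0.07  ]
```

View pics/v2.png

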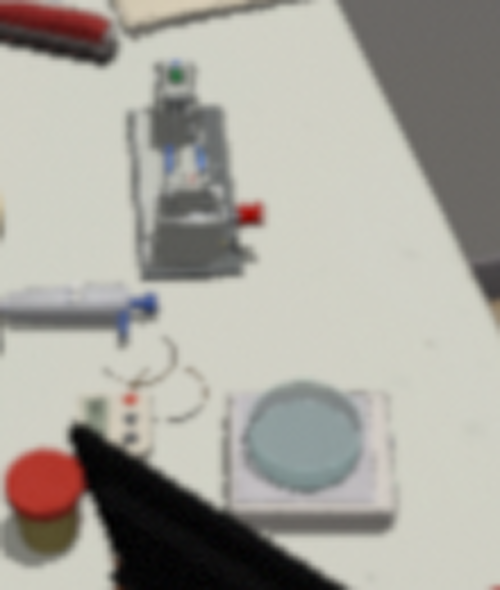

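```bash
cat >> h.py <<'E'
from scipy.spatial.transform import Rotation as Ro
def go(x,y,z,yaw,cmd=None):
    "shift/turn (m, deg) in tool axes to reach x,y,z with tool y at yaw (deg, from world y), pointing down"
    s=env.get_state();P=np.array(s['position']);R=Ro.from_quat(s['orientation'])
    T=Ro.from_euler('z',yaw,degrees=True)*Ro.from_quat([0,1,0,0])
    print('at',P.round(4),'w',round(float(s['width']),4),'F',np.round(s['contact_force'],1),'g',round(float(s['grasp_force']),1),'t',round(float(s['t']),2),'q',np.round(s['joint_pos'],2))
    print('->',np.round(R.inv().apply(np.array([x,y,z])-P),4),np.round((R.inv()*T).as_rotvec(degrees=True),2))
E
python3 - <<'E'
from h import *
go(.506,-.06,.14,-9.8)
s=cam('side');print(ray(s,346.7,256.3,.055))
E
```

```text
at [0.2106 0.6937 0.2407] w 0.0927 F [1.1 0.4 0. ] g 0.0 t 1.35 q [-1.35  0.6  -0.    1.6   0.    0.94 -0.08]
-> [-0.5016 -0.6354  0.1007] [ 0.    0.   -7.09]
[0.5328791  0.19566115 0.055     ]
```

>>> {"method": "play_rows", "body": {"plan": [[0.6, -0.25, -0.318, 0.02, 0, 0, -7.1], [0.6, -0.25, -0.318, 0.02, 0, 0, -7.1], [0.6, -0.25, -0.318, 0.02, 0, 0, -7.1], [0.6, -0.25, -0.318, 0.02, 0, 0, -7.1], [0.6, -0.25, -0.318, 0.02, 0, 0, -7.1], [0.6, -0.25, -0.318, 0.02, 0, 0, -7.1], [0.6, -0.25, -0.318, 0.02, 0, 0, -7.1], [0.6, -0.25, -0.318, 0.02, 0, 0, -7.1], [0.6, -0.25, -0.318, 0.02, 0, 0, -7.1], [0.6, -0.502, -0.635, 0.1, 0, 0, -7.1], [0.6, -0.502, -0.635, 0.1, 0, 0, -7.1], [0.6, -0.502, -0.635, 0.1, 0, 0, -7.1], [0.6, -0.502, -0.635, 0.1, 0, 0, -7.1], [0.6, -0.502, -0.635, 0.1, 0, 0, -7.1], [0.6, -0.502, -0.635, 0.1, 0, 0, -7.1], [0.6, -0.502, -0.635, 0.1, 0, 0, -7.1], [0.6, -0.502, -0.635, 0.1, 0, 0, -7.1], [0.6, -0.502, -0.635, 0.1, 0, 0, -7.1], [0.6, -0.502, -0.635, 0.1, 0, 0, -7.1], [0.6, -0.502, -0.635, 0.1, 0, 0, -7.1]], "grip_force": 30}}

```text
t: 3.07
position: [0.5076, -0.0641, 0.1402]
orientation: [0.087, 0.996, -0.001, 0.0]
contact_force: [0.5, -0.1, 0.1]
width: 0.0555
grasp_force: 0.0
```

Run:
```python
from h import *
go(.506,-.06,.14,-9.8)
```

```text
at [ 0.5076 -0.0641  0.1402] w 0.0555 F [ 0.5 -0.1  0.1] g 0.0 t 3.07 q [ 0.05  0.5  -0.05  2.17  0.05  0.47  1.35]
-> [0.0023 0.0038 0.0002] [-0.06  0.06 -0.18]
```

>>> {"method": "play_rows", "body": {"plan": [[0.6, 0, 0, 0, 0, 0, 0], [0.6, 0, 0, 0, 0, 0, 0], [0.6, 0, 0, 0, 0, 0, 0]]}}

```text
t: 3.32
position: [0.5063, -0.0591, 0.1407]
orientation: [0.085, 0.996, 0.0, -0.0]
contact_force: [0.6, 0.4, 0.4]
width: 0.0556
grasp_force: 0.0
```

Run:
```python
from h import *
p=cam('top');s=cam('side')
a=cv2.resize(s['color'][160:225,290:370],(800,650))[:590]
cv2.imwrite('pics/v3.png',a)
go(.506,-.06,.051,-9.8)
print(blobs(s,(320,195,345,215),'red'))
```

```text
at [ 0.5063 -0.0582  0.1409] w 0.0559 F [0.1 0.3 0.1] g 0.0 t 3.42 q [ 0.04  0.49 -0.05  2.18  0.05  0.47  1.35]
-> [ 0.     -0.0019  0.0899] [0.03 0.01 0.14]
[([333, 206, 4, 3, 12], array([334.5, 207. ]))]
```

View pics/v3.png

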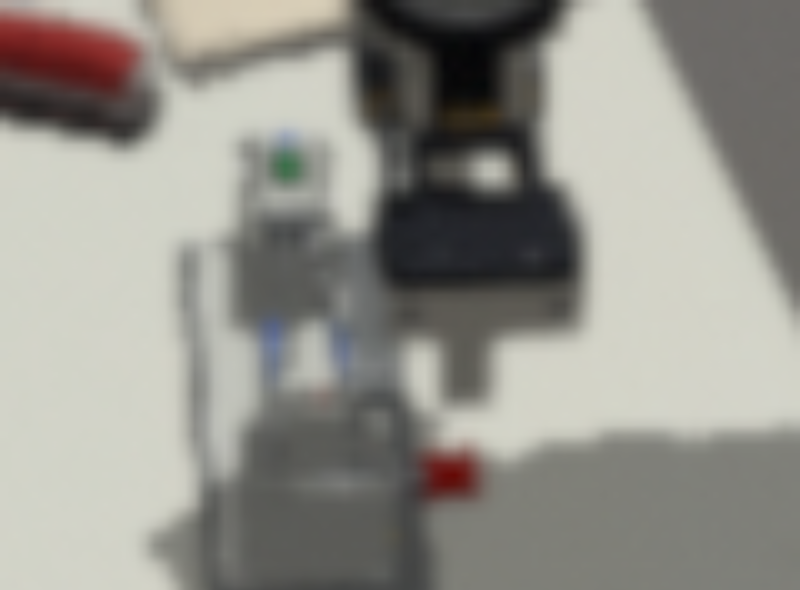

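Run:
```python
from h import *
p=cam('side')
for q in [(.5063,-.0582,.119),(.5063,-.0582,.135),(.506,-.06,.05),(.5075,-.06,.05),(.506,-.06,.0595),(.51,-.06,.05)]:
    c=p['R']@np.array(q)+p['t'];c=p['intrinsics']@c;print(q,c[:2]/c[2])
```

```text
(0.5063, -0.0582, 0.119) [334.92262764 194.42392043]
(0.5063, -0.0582, 0.135) [335.00267068 191.39746052]
(0.506, -0.06, 0.05) [334.54077445 206.67791512]
(0.5075, -0.06, 0.05) [334.17912411 206.74474839]
(0.506, -0.06, 0.0595) [334.5851582  204.99082068]
(0.51, -0.06, 0.05) [333.57613212 206.85618178]
```

>>> {"method": "play_rows", "body": {"plan": [[0.55, -0.001, -0.002, 0.035, 0, 0, 0], [0.55, -0.001, -0.002, 0.065, 0, 0, 0], [0.55, -0.001, -0.002, 0.09, 0, 0, 0], [0.55, -0.001, -0.002, 0.09, 0, 0, 0], [0, -0.001, -0.002, 0.09, 0, 0, 0], [0, -0.001, -0.002, 0.09, 0, 0, 0], [0, -0.001, -0.002, 0.09, 0, 0, 0], [0, -0.001, -0.002, 0.09, 0, 0, 0], [0, -0.001, -0.002, 0.09, 0, 0, 0], [0, -0.001, -0.002, 0.09, 0, 0, 0]], "grip_force": 30}}

```text
t: 4.3
position: [0.5081, -0.0608, 0.0518]
orientation: [0.085, 0.996, 0.001, 0.001]
contact_force: [-0.2, 5.0, 7.4]
width: 0.0209
grasp_force: 30.0
```

>>> {"method": "play_rows", "body": {"plan": [[0, 0.005, 0, 0, 0, 0, 0], [0, 0.01, 0, 0, 0, 0, 0], [0, 0.015, 0, 0, 0, 0, 0], [0, 0.02, 0, 0, 0, 0, 0], [0, 0.024, 0, 0, 0, 0, 0], [0, 0.024, 0, 0, 0, 0, 0], [0, 0.024, 0, 0, 0, 0, 0], [0, 0.024, 0, 0, 0, 0, 0]]}}

```text
t: 4.97
position: [0.4862, -0.057, 0.0519]
orientation: [0.085, 0.996, 0.001, 0.003]
contact_force: [4.5, 3.4, 5.2]
width: 0.0209
grasp_force: 30.0
```

Run:
```python
from h import *
go(.508,-.06,.051,-9.8)
```

```text
at [ 0.4862 -0.057   0.0519] w 0.0209 F [4.5 3.4 5.2] g 30.0 t 4.97 q [ 0.02  0.64 -0.03  2.28  0.07  0.22  1.33]
-> [-0.0219  0.0007  0.0011] [0.11 0.33 0.07]
```

>>> {"method": "play_rows", "body": {"plan": [[0, -0.005, 0, 0, 0, 0, 0], [0, -0.01, 0, 0, 0, 0, 0], [0, -0.015, 0, 0, 0, 0, 0], [0, -0.02, 0, 0, 0, 0, 0], [0, -0.025, 0, 0, 0, 0, 0], [0, -0.027, 0, 0, 0, 0, 0], [0, -0.027, 0, 0, 0, 0, 0], [0, -0.027, 0, 0, 0, 0, 0], [0, -0.027, 0, 0, 0, 0, 0]]}}

```text
t: 5.72
position: [0.5082, -0.0609, 0.0517]
orientation: [0.085, 0.996, 0.001, -0.001]
contact_force: [-6.4, 8.2, 15.5]
width: 0.0208
grasp_force: 30.1
```

Run:
```python
from h import *
p=cam('top');s=cam('side');print(blobs(s,(320,195,345,215),'red'),blobs(p,(320,205,345,235),'red'))
go(.508,-.06,.051,-9.8)
```

```text
[] []
at [ 0.5082 -0.0609  0.0517] w 0.021 F [-7.5  7.5 15.6] g 30.1 t 5.82 q [ 0.03  0.66 -0.03  2.22  0.07  0.27  1.34]
-> [0.0003 0.0008 0.0007] [ 0.05 -0.16  0.1 ]
```

>>> {"method": "play_rows", "body": {"plan": [[0.5, 0, 0, 0, 0, 0, 0], [0.5, 0, 0, 0, 0, 0, 0], [0.5, 0, 0, 0, 0, 0, 0], [0.5, 0, 0, -0.03, 0, 0, 0], [0.5, 0, 0, -0.07, 0, 0, 0], [0.5, 0, 0, -0.1, 0, 0, 0], [0.5, 0, 0, -0.1, 0, 0, 7], [0.5, 0, 0, -0.1, 0, 0, 14], [0.5, 0, 0, -0.1, 0, 0, 21], [0.5, 0, 0, -0.1, 0, 0, 28], [0.5, 0, 0, -0.1, 0, 0, 35], [0.5, 0, 0, -0.1, 0, 0, 42], [0.5, 0, 0, -0.1, 0, 0, 49], [0.5, 0, 0, -0.1, 0, 0, 56], [0.5, 0, 0, -0.1, 0, 0, 63], [0.5, 0, 0, -0.1, 0, 0, 70], [0.5, 0, 0, -0.1, 0, 0, 77], [0.5, 0, 0, -0.1, 0, 0, 84], [0.5, 0, 0, -0.1, 0, 0, 90], [0.5, 0, 0, -0.1, 0, 0, 90]]}}

```text
t: 7.48
position: [0.5103, -0.0626, 0.1506]
orientation: [0.766, 0.642, -0.0, 0.0]
contact_force: [0.0, 0.5, -0.1]
width: 0.0467
grasp_force: 0.0
```

Run:
```python
from h import *
p=cam('top');s=cam('side');print(blobs(s,(320,195,345,215),'red'),blobs(p,(320,205,345,235),'red'))
go(.552,-.116,.15,-99.8)
```

```text
[([333, 206, 4, 3, 12], array([334.5, 207. ]))] []
at [ 0.5102 -0.0625  0.1506] w 0.0465 F [-0.3  0.2 -0.5] g 0.0 t 7.58 q [-0.27  0.51  0.4   2.18 -0.4   0.52  0.27]
-> [-0.0458  0.0502  0.0007] [0.   0.03 0.22]
```

>>> {"method": "play_rows", "body": {"plan": [[0.55, -0.023, 0.025, 0, 0, 0, 0], [0.55, -0.047, 0.051, 0, 0, 0, 0], [0.55, -0.047, 0.051, 0, 0, 0, 0], [0.55, -0.047, 0.051, 0, 0, 0, 0], [0.55, -0.047, 0.051, 0, 0, 0, 0], [0.55, -0.047, 0.051, 0, 0, 0, 0]]}}

```text
t: 8.08
position: [0.5516, -0.1166, 0.1505]
orientation: [0.764, 0.645, -0.0, -0.001]
contact_force: [0.1, 0.9, -0.1]
width: 0.0514
grasp_force: 0.0
```

Run:
```python
from h import *
p=cam('top');s=cam('side')
cv2.imwrite('pics/v4.png',cv2.resize(s['color'][165:225,295:365],(700,600),interpolation=cv2.INTER_CUBIC))
print(blobs(s,(305,185,330,200),'blue'))
for q in [(.5659,-.1172,.07),(.5389,-.1139,.07)]:
    c=s['R']@np.array(q)+s['t'];c=s['intrinsics']@c;print(c[:2]/c[2])
go(.553,-.117,.073,-99.8)
```

```text
[]
[316.49934125 196.11127615]
[323.18399559 195.49416212]
at [ 0.5518 -0.1165  0.1506] w 0.0512 F [ 0.7 -0.2  0.1] g 0.0 t 8.18 q [-0.16  0.56  0.4   2.07 -0.39  0.58  0.34]
-> [-0.0004  0.0013  0.0776] [-0.03 -0.03  0.11]
```

View pics/v4.png

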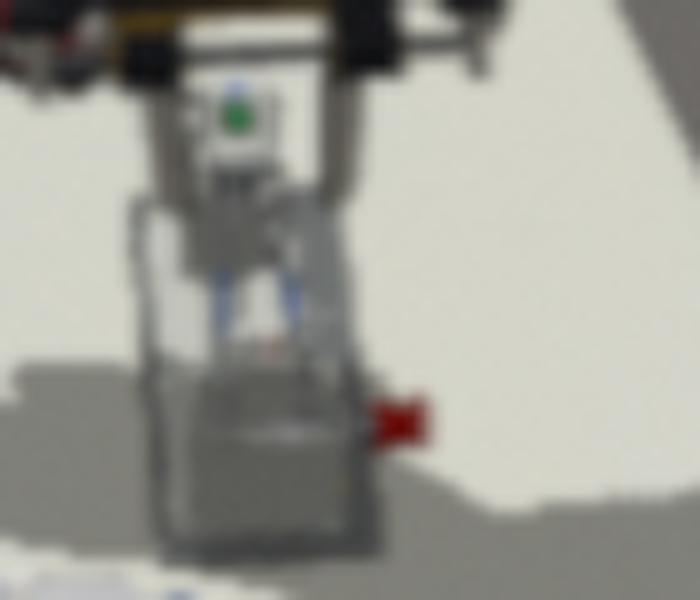

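>>> {"method": "play_rows", "body": {"plan": [[0.55, 0, 0.001, 0.03, 0, 0, 0], [0.55, 0, 0.001, 0.06, 0, 0, 0], [0.55, 0, 0.001, 0.0775, 0, 0, 0], [0.55, 0, 0.001, 0.0775, 0, 0, 0], [0.55, 0, 0.001, 0.0775, 0, 0, 0], [0.33, 0, 0.001, 0.0775, 0, 0, 0], [0.33, 0, 0.001, 0.0775, 0, 0, 0], [0.28, 0, 0.001, 0.0775, 0, 0, 0], [0.25, 0, 0.001, 0.0775, 0, 0, 0], [0.235, 0, 0.001, 0.0775, 0, 0, 0], [0.226, 0, 0.001, 0.0775, 0, 0, 0], [0.226, 0, 0.001, 0.0775, 0, 0, 0], [0.226, 0, 0.001, 0.0775, 0, 0, 0]], "grip_force": 20}}

```text
t: 9.27
position: [0.5541, -0.1174, 0.0741]
orientation: [0.765, 0.644, 0.001, 0.0]
contact_force: [-0.7, 1.6, 6.5]
width: 0.0215
grasp_force: 9.9
```

>>> {"method": "play_rows", "body": {"plan": [[0.226, 0, 0, -0.005, 0, 0, 0], [0.226, 0, 0, -0.015, 0, 0, 0], [0.226, 0, 0, -0.03, 0, 0, 0], [0.226, 0, 0, -0.045, 0, 0, 0], [0.226, 0, 0, -0.06, 0, 0, 0], [0.226, 0, 0, -0.075, 0, 0, 0], [0.226, 0, 0, -0.085, 0, 0, 0], [0.226, 0, 0, -0.085, 0, 0, 0], [0.226, 0, 0, -0.085, 0, 0, 0], [0.226, 0, 0, -0.085, 0, 0, 0]]}}

```text
t: 10.1
position: [0.5531, -0.1173, 0.1578]
orientation: [0.765, 0.644, -0.0, -0.0]
contact_force: [-0.6, -0.1, -0.3]
width: 0.0219
grasp_force: 7.9
```

Run:
```python
from h import *
p=cam('top');s=cam('side')
a=cv2.resize(s['color'][155:215,300:360],(580,580),interpolation=cv2.INTER_CUBIC)
cv2.imwrite('pics/v5.png',a)
go(.553,-.117,.16,-99.8)
```

```text
at [ 0.5529 -0.1174  0.1574] w 0.0212 F [-0.4  0.  -2. ] g 7.9 t 10.2 q [-0.17  0.55  0.41  2.06 -0.38  0.6   0.33]
-> [ 0.0004 -0.     -0.0026] [-0.07  0.01  0.02]
```

View pics/v5.png

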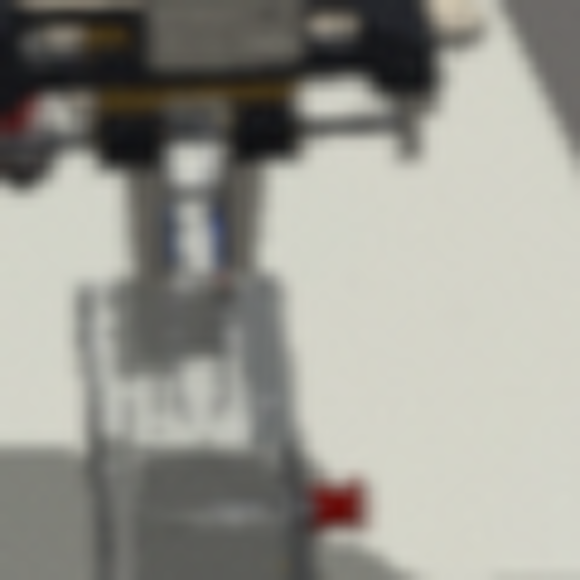

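Run:
```python
from h import *
p=cam('top');s=cam('side')
go(.525,.14,.158,-99.8)
```

```text
at [ 0.553  -0.1175  0.1575] w 0.0215 F [-0.4 -0.8 -0.9] g 7.9 t 10.3 q [-0.17  0.55  0.41  2.06 -0.38  0.6   0.33]
-> [ 0.249  -0.0714 -0.0005] [-0.07  0.01  0.  ]
```

>>> {"method": "play_rows", "body": {"plan": [[0.226, 0.01, -0.003, 0, 0, 0, 0], [0.226, 0.03, -0.009, 0, 0, 0, 0], [0.226, 0.055, -0.016, 0, 0, 0, 0], [0.226, 0.08, -0.023, 0, 0, 0, 0], [0.226, 0.105, -0.03, 0, 0, 0, 0], [0.226, 0.13, -0.037, 0, 0, 0, 0], [0.226, 0.155, -0.044, 0, 0, 0, 0], [0.226, 0.18, -0.051, 0, 0, 0, 0], [0.226, 0.205, -0.059, 0, 0, 0, 0], [0.226, 0.225, -0.064, 0, 0, 0, 0], [0.226, 0.24, -0.069, 0, 0, 0, 0], [0.226, 0.249, -0.071, 0, 0, 0, 0], [0.226, 0.249, -0.071, 0, 0, 0, 0], [0.226, 0.249, -0.071, 0, 0, 0, 0], [0.226, 0.249, -0.071, 0, 0, 0, 0], [0.226, 0.249, -0.071, 0, 0, 0, 0]]}}

```text
t: 11.63
position: [0.5259, 0.1385, 0.1582]
orientation: [0.765, 0.643, -0.0, 0.0]
contact_force: [-0.2, 0.1, -0.6]
width: 0.0213
grasp_force: 7.9
```

Run:
```python
from h import *
p=cam('top');s=cam('side')
a=cv2.resize(s['color'][195:290,300:395],(580,580),interpolation=cv2.INTER_CUBIC)
cv2.imwrite('pics/v6.png',a)
go(.525,.14,.101,-99.8)
u=np.array([.17,.985,0]);T=env.get_state()['position']
for n,q in [('tipmid',T+.048*u-[0,0,.051]),('tipbottom',T+.048*u-[0,0,.056]),('leg top',T+.048*u-[0,0,.004]),('heel end',T-.13*u-[0,0,.004])]:
    c=s['R']@q+s['t'];c=s['intrinsics']@c;c=c[:2]/c[2];print(n,c,((c-[300,195])*580/95).round())
```

```text
at [0.5259 0.1388 0.1582] w 0.0214 F [-0.2 -0.8 -1. ] g 7.9 t 11.73 q [-0.68  0.54  0.46  2.11 -0.43  0.58 -0.09]
-> [ 0.0011 -0.0011  0.0572] [ 0.01  0.01 -0.09]
tipmid [346.16056732 244.90945267] [282. 305.]
tipbottom [346.10535599 245.82935698] [281. 310.]
leg top [346.69315848 236.03567828] [285. 251.]
heel end [340.78899938 199.74573927] [249.  29.]
```

View pics/v6.png

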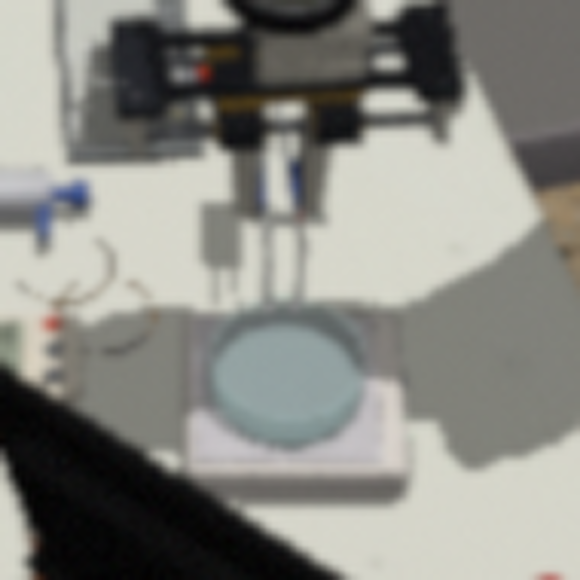

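Run:
```python
from h import *
s=cam('side');g=s['color'].astype(int).sum(2)//3
for v in range(230,247): print(v,g[v,338:356])
T=env.get_state()['position'];u=np.array([.17,.985,0]);l=np.array([-.985,.17,0])
for z in (-.015,-.035,-.051):
  for d in (.005,.008,-.005,-.008):
    c=s['intrinsics']@(s['R']@(T+.048*u+d*l+[0,0,z])+s['t']);print(z,d,c[:2]/c[2])
```

```text
230 [119 115 112 100 103 124 136 136 135 128 110 103 115 121 137 172 202 210]
231 [129 148 161 147 141 142 143 148 140 131 120 124 149 155 158 178 203 210]
232 [134 162 191 191 173 148 157 185 189 177 154 152 184 195 195 200 208 210]
233 [135 164 199 205 185 156 170 201 207 200 173 157 190 207 209 209 211 210]
234 [134 165 200 206 188 160 175 202 209 203 177 150 181 205 210 210 210 210]
235 [134 165 200 207 192 169 178 202 210 205 181 154 180 204 210 211 210 210]
236 [135 165 199 206 194 173 177 202 210 205 182 156 180 204 209 210 210 210]
237 [135 166 199 207 193 168 172 200 210 204 181 154 180 205 210 210 210 210]
238 [143 173 201 208 193 166 167 200 210 204 180 161 192 207 210 210 210 211]
239 [168 191 207 207 192 165 168 199 209 205 182 167 197 210 211 211 209 210]
240 [177 199 209 207 189 161 171 200 209 202 181 169 198 209 209 210 210 210]
241 [178 201 209 206 187 159 172 201 207 196 172 168 199 210 210 210 210 210]
242 [185 202 210 206 186 157 170 198 204 191 165 167 199 209 210 209 209 209]
243 [197 201 207 203 182 148 154 183 188 174 150 158 189 198 197 197 197 197]
244 [193 184 193 188 165 138 136 147 149 143 129 135 156 158 155 156 156 155]
245 [181 161 163 151 133 125 127 120 117 118 113 110 119 119 119 126 132 130]
246 [147 128 123 117 109 108 110 105 105 103 103 100 103 103 104 109 115 122]
-0.015 0.005 [348.03857269 238.10202618]
-0.015 0.008 [348.91082076 238.0471416 ]
-0.015 -0.005 [345.12985138 238.28505203]
-0.015 -0.008 [344.25686647 238.33998298]
-0.035 0.005 [347.79680016 241.88729485]
-0.035 0.008 [348.66041412 241.83258997]
-0.035 -0.005 [344.91688346 242.06972068]
-0.035 -0.008 [344.0525472  242.12447131]
-0.051 0.005 [347.60681081 244.86182948]
-0.051 0.008 [348.46363957 244.80727095]
-0.051 -0.005 [344.74953026 245.04376667]
-0.051 -0.008 [343.89199052 245.09837047]
```

>>> {"method": "play_rows", "body": {"plan": [[0.226, 0.0, 0.001, 0.01, 0, 0, 0], [0.226, 0.0, 0.001, 0.02, 0, 0, 0], [0.226, 0, 0.001, 0.03, 0, 0, 0], [0.226, 0, 0.001, 0.04, 0, 0, 0], [0.226, 0, 0.001, 0.05, 0, 0, 0], [0.226, 0, 0.001, 0.057, 0, 0, 0], [0.226, 0, 0.001, 0.057, 0, 0, 0], [0.226, 0, 0.001, 0.057, 0, 0, 0], [0.226, 0, 0.001, 0.057, 0, 0, 0]]}}

```text
t: 12.53
position: [0.5269, 0.1396, 0.1013]
orientation: [0.765, 0.644, 0.0, 0.0]
contact_force: [0.4, -0.3, -0.4]
width: 0.0213
grasp_force: 7.9
```

Run:
```python
from h import *
s=cam('side');p=cam('top')
a=cv2.resize(s['color'][205:285,310:390],(580,580),interpolation=cv2.INTER_CUBIC)
cv2.imwrite('pics/v7.png',a)
go(.525,.14,.101,-99.8)
u=np.array([.17,.985,0]);l=np.array([-.985,.17,0]);T=env.get_state()['position']
for n,q in [('L',T+.048*u+.005*l-[0,0,.051]),('R',T+.048*u-.005*l-[0,0,.051]),('Lbot',T+.048*u+.005*l-[0,0,.056]),('dish rim c',np.array([.532,.187,.062]))]:
    c=s['R']@q+s['t'];c=s['intrinsics']@c;c=c[:2]/c[2];print(n,((c-[310,205])*580/80).round(),q.round(3))
print(spot(s,'tip_left'),spot(s,'dish'),spot(s,'gap_mark'))
```

```text
at [0.527  0.1398 0.1016] w 0.0208 F [ 0.3 -0.3 -0.8] g 7.9 t 12.63 q [-0.61  0.62  0.37  2.14 -0.5   0.46 -0.03]
-> [-0.0001 -0.002   0.0006] [ 0.04 -0.02  0.01]
L [266. 364.] [0.53  0.188 0.051]
R [246. 366.] [0.54  0.186 0.051]
Lbot [266. 371.] [0.53  0.188 0.046]
dish rim c [263. 349.] [0.532 0.187 0.062]
[] [([332, 245, 359, 268], 0.98)] [([269, 223, 314, 235], 0.33), ([300, 142, 341, 168], 0.2)]
```

View pics/v7.png

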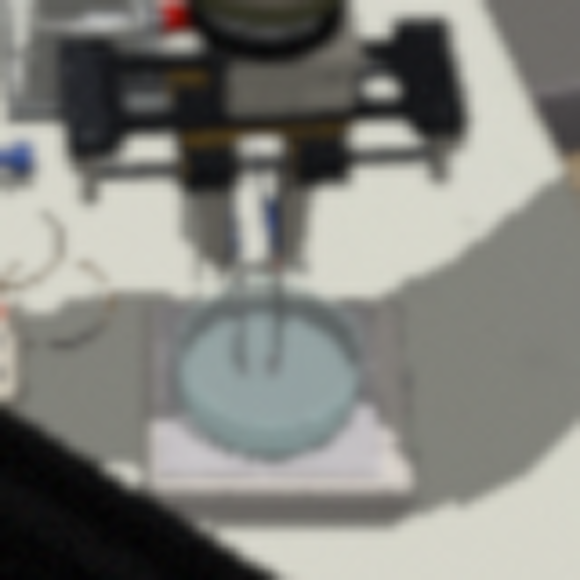

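>>> {"method": "play_rows", "body": {"plan": [[0.226, 0, -0.002, 0, 0, 0, 0], [0.226, 0, -0.004, 0, 0, 0, 0], [0.226, 0, -0.004, 0, 0, 0, 0], [0.226, 0, -0.004, 0, 0, 0, 0], [0.226, 0, -0.004, 0, 0, 0, 0], [0.226, 0, -0.004, 0, 0, 0, 0], [0.226, 0, -0.004, 0, 0, 0, 0], [0.226, 0, -0.004, 0, 0, 0, 0], [0.226, 0, -0.004, 0, 0, 0, 0], [0.226, 0, -0.004, 0, 0, 0, 0], [0.226, 0, -0.004, 0, 0, 0, 0], [0.226, 0, -0.004, 0, 0, 0, 0], [0.226, 0, -0.004, 0, 0, 0, 0], [0.226, 0, -0.004, 0, 0, 0, 0], [0.226, 0, -0.004, 0, 0, 0, 0], [0.226, 0, -0.004, 0, 0, 0, 0], [0.226, 0, -0.004, 0, 0, 0, 0], [0.226, 0, -0.004, 0, 0, 0, 0], [0.226, 0, -0.004, 0, 0, 0, 0], [0.226, 0, -0.004, 0, 0, 0, 0]]}}

```text
t: 14.45
position: [0.5228, 0.1404, 0.1011]
orientation: [0.765, 0.644, 0.0, 0.0]
contact_force: [0.4, 0.3, -0.1]
width: 0.0214
grasp_force: 7.9
```

>>> {"method": "play_rows", "body": {"plan": [[0.226, 0, 0, 0, 0, 0, 0], [0.226, 0, 0, 0, 0, 0, 0], [0.226, 0, 0, 0, 0, 0, 0], [0.226, 0, 0, 0, 0, 0, 0], [0.226, 0, 0, 0, 0, 0, 0], [0.226, 0, 0, 0, 0, 0, 0], [0.226, 0, 0, 0, 0, 0, 0], [0.226, 0, 0, 0, 0, 0, 0], [0.226, 0, 0, 0, 0, 0, 0], [0.226, 0, 0, 0, 0, 0, 0], [0.226, 0, 0, 0, 0, 0, 0], [0.226, 0, 0, 0, 0, 0, 0], [0.226, 0, 0, 0, 0, 0, 0], [0.226, 0, 0, 0, 0, 0, 0], [0.226, 0, 0, 0, 0, 0, 0], [0.226, 0, 0, 0, 0, 0, 0], [0.226, 0, 0, 0, 0, 0, 0], [0.226, 0, 0, 0, 0, 0, 0]]}}

```text
t: 15.95
position: [0.5228, 0.1404, 0.1011]
orientation: [0.765, 0.644, 0.0, 0.0]
contact_force: [-1.2, 0.2, -0.0]
width: 0.0213
grasp_force: 7.9
```

Run:
```python
from h import *
s=cam('side');w=[]
for _ in range(6): cam('top'); st=env.get_state(); w.append(st['width'])
print(np.round(w,4),np.mean(w)); go(.525,.14,.101,-99.8)
a=s['color'][205:265,325:365]
cv2.imwrite('pics/v8.png',cv2.resize(a,(400,600),interpolation=cv2.INTER_CUBIC))
```

```text
[0.0214 0.0212 0.0213 0.0214 0.0216 0.0217] 0.021420345620016407
at [0.5228 0.1404 0.1011] w 0.0217 F [ 0.1 -0.5 -1.3] g 7.9 t 16.3 q [-0.62  0.62  0.37  2.15 -0.5   0.45 -0.03]
-> [-0.      0.0022  0.0001] [ 0.   -0.    0.01]
```

View pics/v8.png

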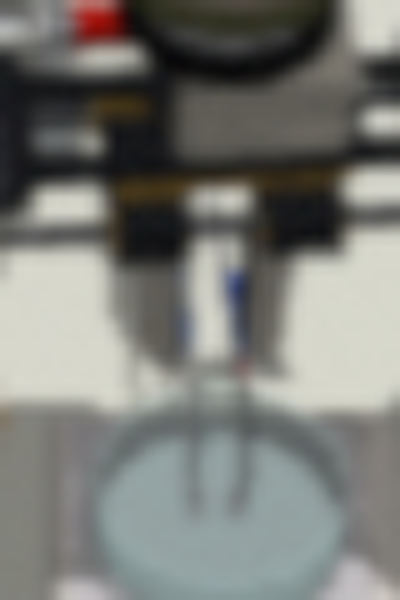

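```bash
python3 -c "
from bench import env
print(env.job_done())"
```

```text
the job is handed in; nothing more can be done
None
```

I handed the job in at about 16 s, but the hand-in returned no verdict. The red knob was pulled out to its stop and pushed home. The tweezers are held in the dish, discs below the rim and clear of the glass. The gap was held for over 3 s at about 10 mm, judged from finger width (about 21.4 mm) and pad force (7.9 N), since the pointer was too small to read in the pictures.

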